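# Switch on the test track under its guard

## Robot

A 6-joint arm with a two-finger parallel gripper is mounted at the origin on the work surface. World frame = base frame: x ahead of the robot, y to its left, z up, the work surface at z = 0. Lengths are in m, angles in rad, forces in N, time in s.
With the tool pointing down it reaches from about 0.4 to 0.825 m from the base axis. Payload 7 kg.
Tool frame: the origin (TCP) lies at the very end of the fingers, on their centre line; the grasp point (between the pads) lies 19 mm behind it; z points along the fingers, y is the line along which they close (so a half turn about z gives the same grasp; the last joint's range is limited). The gripper opens to 85 mm and grips with 20 to 120 N. Pads are 22 mm wide; open, the fingers measure 114 mm over their backs; the gripper's body (76 mm by 85 mm) begins 54 mm behind the grasp point. The pads swing forward as they close: fully open they stand 13 mm farther back than shut.
Start: joints at [1.511, 0.359, 0.012, 0, -1.224, -0.288], TCP at [0.23, 0.635, 0.231] pointing down, gripper open.
Joint ranges: [-3.07, 3.07], [-1.43, 2.12], [-1.02, 1.25], [-3.03, 1.67], [-3.05, -0], [-3.03, 3.03]. Speed limits (rad/s): [2.39, 2.39, 3.01, 3.14, 3.14, 3.14].

## Interface

Orientations are given as [roll, pitch, yaw] about the fixed x, y, z axes, in that order (R = Rz(yaw) Ry(pitch) Rx(roll)).
In Python, from station import readout, imaging, env gives the robot as it stands. The module is installed in compiled form; this text tells all that it offers.
- The arm moves only by the shell command python3 -m pendant 'ROWS' [FORCE]. ROWS is JSON, a list of rows, each an object with "angular": the turn, a rotation vector about the world's x, y, z in rad, a list of three; "slide": the shift along the world's x, y, z in m, a list of three; "fingers": the opening, from 0 (shut) to 1 (fully open). In form: [{"angular": [ax, ay, az], "slide": [dx, dy, dz], "fingers": fingers}, ...]. A call has 1 to 12 rows; each row is the pose to reach, as a shift and turn from the pose commanded when the call began; what a row does not reach only later rows make up. A row lasts 1/12 s, in which the tool goes at most 41.7 mm and 7.16 degrees, less where a joint would pass 70% of its speed; a pose out of reach is approached as far as the arm can. A call with a gripper value outside its range is refused whole. The fingers move at their own pace and stop on an object; FORCE is the grip in N (left out, the last holds). Time passes only in rows, so rows that repeat a pose let the fingers close. It gives the time, the measured TCP pose, the force, the opening and the grip force at its end, in the units of the state.
- readout.get_obs(): the state, without advancing time (a new reading comes with each control period).
- imaging.read_camera(name): name is "scene" or "top" or "wrist"; returns the picture (384x512x3 uint8, blue, green, red); there is no depth.
- imaging.camera_params(name): a dict with "mtx" (3x3 intrinsics, pixels), "cam_to_world" (4x4, takes a point from camera to world coordinates); the wrist camera has in their place "mount" (4x4, takes a point from camera to tool coordinates, whose origin is the TCP and whose axes are the flange's). Camera axes: x right, y down, z forward; pixel columns grow to the right and rows downward; lengths in m; the calibration is good to about 2 mm. A picture is of the moment at which its call begins: read the wrist's pose just before it. camera_params takes no time and is no camera call.
- env.hand_in(): hands the job in; it is judged then, once.
The state is a dict: "time_s": time; "joints": joint angles; "qd": joint speeds; "joint_torque": joint torques, N m; "ee_pos": TCP position; "orientation": TCP orientation; "ft_force": force on the tool from outside, world axes, zero at the start; "torque": the same for the moment, N m; "width": opening from 0.0 (shut) to 1.0 (fully open); "finger_force": force on a finger pad.
Only numpy, scipy, OpenCV 4.12 (cv2) and the standard library are available. Lean on these libraries where they do the work, as an engineer would, in place of code of your own. Each camera call takes 0.05 s, during which the arm holds its last target. There are 200 camera calls.

## Task

Switch on the test track: lift the amber guard flap of its switch box right up, push the red toggle under it all the way over to the side with the green dot, then lower the amber guard until it is fully shut and let go. Leave the box with the blue guard, and the other things on the bench, as they are.

Things in the scene. Friction and masses are not known exactly. Their poses are not given: they have to be found in the camera images.
- amber_box: the switch box to work on: grey, about 135 x 162 mm, 150 mm high, fixed to the bench, with a see-through amber guard flap and orange tab. Origin: centre of its underside; z up; x from the low front edge (tab) to the high back edge (hinge), roughly along the robot's +y; y to the left when looking along x. Its sloping panel faces up and to -x: panel normal = (-0.469, 0, 0.883), up-slope direction = (0.883, 0, 0.469) in this frame.
- amber_panel (a point): centre of the panel's face, at (0, 0, 70) mm in the box frame (axes as the box). Panel slope 28 degrees. Round it stand walls 50 mm high along the normal, making a well 120 mm long up the slope and 150 mm wide inside (132 x 162 outside), covered by the guard. Toggle pivot line: along the slope, on the panel's centre line 4 mm above its face; the stem stands 4 mm down-slope of this point.
- amber_hinge (a point): middle of the guard's hinge line, at (31.2, 0, 147.7) mm in the box frame; the line is parallel to the box's y. Frame turns with the guard: y along the hinge line, x from tab to hinge, z the flap's outer side.
- amber_guard (a joint): amber guard angle, rad: 0 shut (parallel to the panel; may start 0.2 ajar), 1.7 stop, fully open. Stiff hinge (0.12 N m, 0.8 N at the tab): stays where left, move it all the way. Plate 130 x 160 x 5 mm, 90 g. Fully open it still leans 21 degrees from vertical towards the front, over the toggle: reach the toggle with the tool tilted, about along the panel normal.
- amber_tab (a point): grip point in the guard's orange tab, 158 mm from the hinge line; when shut at (-108, 0, 74) mm in the box frame; axes as amber_hinge. The tab is in the flap's plane: 44 mm long, 20 mm wide along the hinge line, 12 mm thick; the point is 26 mm past the plate's free edge, 18 mm from the tab's end, free space all round. Pinched on its two sides it can pivot between the fingers.
- amber_toggle (a joint): angle of the toggle under the amber guard, rad: -0.42 stop on the white dot's side (off; box +y), starts there (-0.42 to -0.36); 0 along the panel normal; +0.42 stop on the green dot's side (on; box -y). Stays where it is left; takes about 1.5 N at its tip.
- amber_tip (a point): centre of the red ball end (radius 9 mm) of the toggle under the amber guard, 36 mm from its pivot; the stem below it is 16 mm thick red plastic, then 12 mm steel. The ball's top is 46 to 49 mm above the panel, just under the shut flap.
- blue_box: a second switch box, of the same build and size and frame as the amber one, but with a blue see-through guard and a blue tab: not to be touched. Fixed to the bench.
- blue_guard (a joint): angle of the blue guard, rad; starts shut (0) and must stay so
- blue_toggle (a joint): angle of the toggle under the blue guard, rad; starts off (about -0.4) and must stay so
- loco_shell: loose grey plastic locomotive shell, 170 x 46 x 52 mm, long in its x; origin: centre of its underside. Bystander.
- dish: loose white ceramic dish with small wooden fence posts, 92 mm across, 28 mm high; origin: centre of its underside. Bystander.
- file: loose steel file with a red handle, 215 mm long in its x, 18 mm high; origin: underside, near its middle. Bystander.
- track_gauge: loose aluminium track gauge, 100 x 28 x 16 mm, long in its x; origin: centre of its underside. Bystander.
- paint_pot: loose paint pot, 44 mm across, 60 mm high; origin: centre of its underside. Bystander.

How it is judged:
On the way, in this order (a step that is already met when the one before it is completed fails the run):
1. the amber guard is lifted well open (beyond 1.2 rad) with the toggle still off (value of joint amber_guard above 1.2 rad and value of joint amber_toggle below -0.2 rad), for 0.2 s.
2. the toggle is pushed over to the green side (beyond 0.32 rad) while the guard is open (value of joint amber_guard above 0.9 rad and value of joint amber_toggle above 0.32 rad), for 0.2 s.
3. the amber guard is shut again over the switched-on toggle (value of joint amber_guard below 0.06 rad and value of joint amber_toggle above 0.32 rad), for 0.2 s.
At the end, for the whole second after the job is handed in: The amber guard is shut (within 0.06 rad of its stop) and still, the toggle under it stands on the green dot's side (beyond 0.32 rad), and the blue guard is shut (within 0.06 rad) with its toggle still off (below -0.3 rad) (all of step 3 and velocity of joint amber_guard below 0.05 rad/s and value of joint blue_guard below 0.06 rad and value of joint blue_toggle below -0.3 rad); the robot touches nothing.
It fails at once if the blue guard is lifted (beyond 0.1 rad) or its toggle moved (above -0.3 rad) (value of joint blue_guard above 0.1 rad or value of joint blue_toggle above -0.3 rad).
It fails at once if a loose bystander (locomotive shell, dish, file, track gauge, paint pot) is moved more than 30 mm (distance of any of loco_shell, dish, file, track_gauge, paint_pot from where it was at the start of the episode above 0.03 m).
It also fails if it takes over 72 s, if anything falls off the work surface, if the arm or the gripper's body presses on something with over 40 N, if the wrist force passes 120 N, or if a joint passes its speed limit or range.

## Working session

There is one attempt and no reset: what is moved stays moved. The work goes in short steps, Python scripts to look and compute and a shell command to move; the robot and the scene stay as the last step left them, time stands still between calls to the robot, and variables do not carry over. Pictures are saved under pics/ and viewed, at most 11 in all, crops included, and the job is handed in when it is done.

```bash
mkdir -p pics; python3 - <<'E'
from station import readout, imaging
import cv2,numpy as np
o=readout.get_obs();print(o)
for n in("scene","top"):
    im=imaging.read_camera(n);cv2.imwrite(f"pics/{n}0.png",im)
    p=imaging.camera_params(n);print(n,np.round(p["mtx"],1).tolist(),np.round(p["cam_to_world"],3).tolist())
print(imaging.camera_params("wrist"))
E
```

```text
{'time_s': 0.0, 'joints': array([ 1.51111048e+00,  3.59379493e-01,  1.10251386e-02, -3.55316266e-04,
       -1.22411490e+00, -2.88094382e-01]), 'qd': array([-0.00046196, -0.00079697,  0.00032677,  0.00113097, -0.00069507,
       -0.00082319]), 'joint_torque': array([-2.99449406e-03, -5.83322704e+01,  2.93421954e+01,  6.93647325e+00,
       -6.07938739e-03, -1.24803455e-05]), 'ee_pos': array([0.22990897, 0.63410017, 0.23035287]), 'orientation': array([ 3.13989376e+00, -1.55118149e-04, -3.47901106e-01]), 'ft_force': array([-0.34420657, -0.2439716 ,  0.20325758]), 'torque': array([-0.01705126,  0.014697  , -0.05954285]), 'finger_force': 0.0, 'width': 1.0005617925973869}
scene [[416.6, 0.0, 251.3], [0.0, 416.6, 189.6], [0.0, 0.0, 1.0]] [[-0.715, 0.521, -0.466, 1.189], [0.699, 0.545, -0.464, 0.614], [0.012, -0.658, -0.753, 1.109], [0.0, 0.0, 0.0, 1.0]]
top [[363.2, 0.0, 255.7], [0.0, 363.2, 198.9], [0.0, 0.0, 1.0]] [[0.0, -0.997, 0.079, 0.51], [-1.0, 0.0, 0.004, 0.011], [-0.004, -0.079, -0.997, 1.355], [0.0, 0.0, 0.0, 1.0]]
{'mtx': array([[264.76678552,   0.        , 257.50799187],
       [  0.        , 264.76678552, 194.34752291],
       [  0.        ,   0.        ,   1.        ]]), 'mount': array([[ 1.20159896e-04, -9.52883036e-01, -3.03337940e-01,
         7.78489624e-02],
       [ 9.99999172e-01, -2.74191050e-04,  1.25744837e-03,
         4.81931277e-04],
       [-1.28137377e-03, -3.03337840e-01,  9.52882214e-01,
        -1.42869344e-01],
       [ 0.00000000e+00,  0.00000000e+00,  0.00000000e+00,
         1.00000000e+00]])}
```

View pics/scene0.png

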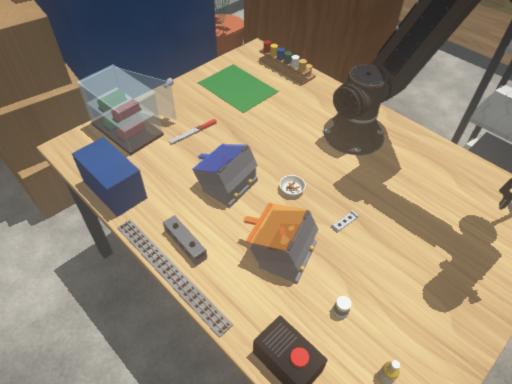

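View pics/top0.png

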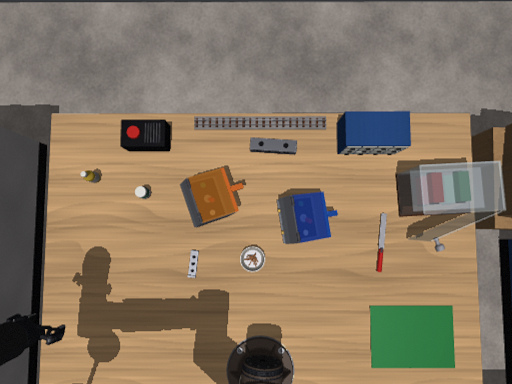

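The scene view shows the amber box at about (285,240) with its tab at (250,220), and the top view shows it at (212,195) with its tab at (240,185). The blue box is at (305,215) in the top view. I'll zoom in on both views of the amber box.

```bash
python3 - <<'E'
import cv2,numpy as np
a=cv2.imread("pics/scene0.png")[190:290,235:335];b=cv2.imread("pics/top0.png")[150:240,170:260]
a=cv2.resize(a,(400,400),interpolation=cv2.INTER_CUBIC);b=cv2.resize(b,(400,400),interpolation=cv2.INTER_CUBIC)
cv2.imwrite("pics/z0.png",np.hstack([a,b]))
E
```

```text
(no output)
```

View pics/z0.png

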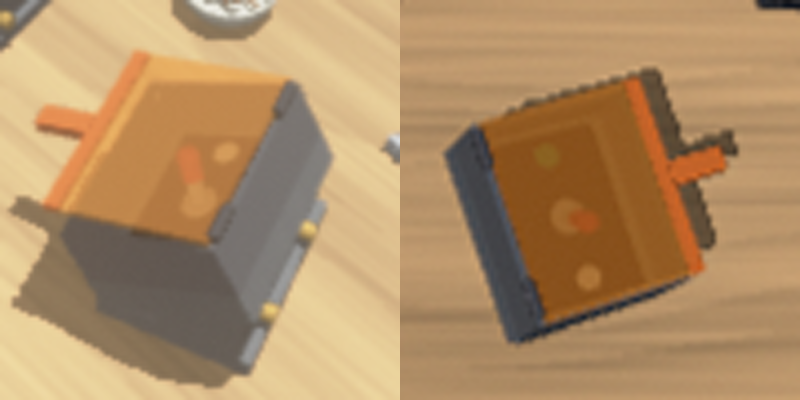

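```bash
cat > h.py <<'E'
import numpy as np,cv2
from station import imaging
def ray(n,uv):
    p=imaging.camera_params(n);T=np.array(p["cam_to_world"]);K=np.array(p["mtx"])
    d=T[:3,:3]@np.linalg.solve(K,[*uv,1]);return T[:3,3],d/np.linalg.norm(d)
def tri(us,ut):
    (a,d),(b,e)=ray("scene",us),ray("top",ut)
    s,t=np.linalg.lstsq(np.c_[d,-e],b-a,rcond=None)[0]
    P,Q=a+s*d,b+t*e;return (P+Q)/2,np.linalg.norm(P-Q)
E
python3 - <<'E'
from h import *
pts=dict(fB=((45,206),(235,78)),fA=((143,54),(300,272)),hB=((212,243),(78,128)),hA=((295,82),(145,322)),tabend=((40,120),(325,158)))
R={}
for k,(s,t) in pts.items():
    p,g=tri((235+s[0]/4-.4,190+s[1]/4-.4),(170+t[0]/4.444-.4,150+t[1]/4.444-.4));R[k]=p;print(k,p.round(4),round(g,4))
H=(R['hA']+R['hB'])/2;F=(R['fA']+R['fB'])/2
print(H,F,np.linalg.norm(H-F),np.linalg.norm(R['fA']-R['fB']))
v=F-H;print("slope angle",np.degrees(np.arcsin(-v[2]/np.linalg.norm(v))),"az x",np.degrees(np.arctan2(-v[1],-v[0])))
w=R['fA']-R['fB'];print("az y",np.degrees(np.arctan2(w[1],w[0]))+90-180+0)
v=H-R['tabend'];print(np.linalg.norm(v),np.degrees(np.arctan2(v[1],v[0])))
E
```

```text
fB [0.7202 0.1299 0.112 ] 0.0022
fA [0.5683 0.0795 0.1112] 0.0001
hB [0.6756 0.2459 0.1456] 0.0001
hA [0.5289 0.1939 0.1463] 0.0013
tabend [0.6595 0.0607 0.0922] 0.0014
[0.60221872 0.21990354 0.14594059] [0.64423999 0.10468681 0.11158787] 0.12736086542070088 0.15998678745552466
slope angle 15.648045711831122 az x 110.03766838205502
az y -251.6466699306961
0.17752501355015132 109.79837991867747
```

The triangulated plate measures 160 x 127 mm and the hinge is at z≈0.146, both of which match the description. The guard is ajar by about 0.21 rad, the box's x axis points at azimuth ≈109.3°, and the tab grip point is at about (0.652, 0.0785, 0.105). Next I'll move above the tab.

```bash
python3 -m pendant '[{"angular":[0,0,-0.44],"slide":[0.2,-0.26,0.03],"fingers":0.7},{"angular":[0,0,-0.44],"slide":[0.2,-0.26,0.03],"fingers":0.7},{"angular":[0,0,-0.44],"slide":[0.2,-0.26,0.03],"fingers":0.7},{"angular":[0,0,-0.44],"slide":[0.2,-0.26,0.03],"fingers":0.7},{"angular":[0,0,-0.88],"slide":[0.42,-0.556,0.03],"fingers":0.7},{"angular":[0,0,-0.88],"slide":[0.42,-0.556,0.03],"fingers":0.7},{"angular":[0,0,-0.88],"slide":[0.42,-0.556,0.03],"fingers":0.7},{"angular":[0,0,-0.88],"slide":[0.42,-0.556,0.03],"fingers":0.7},{"angular":[0,0,-0.88],"slide":[0.42,-0.556,0.03],"fingers":0.7},{"angular":[0,0,-0.88],"slide":[0.42,-0.556,0.03],"fingers":0.7},{"angular":[0,0,-0.88],"slide":[0.42,-0.556,0.03],"fingers":0.7},{"angular":[0,0,-0.88],"slide":[0.42,-0.556,0.03],"fingers":0.7}]' 40
```

```text
time_s: 1.1
ee_pos: [0.532, 0.2347, 0.2558]
orientation: [3.141, 0.0, -1.228]
ft_force: [0.7, 0.7, 0.1]
width: 0.702
finger_force: 0.0
```

```bash
python3 -m pendant '[{"angular":[0,0,0],"slide":[0.12,-0.156,-0.03],"fingers":0.7},{"angular":[0,0,0],"slide":[0.12,-0.156,-0.03],"fingers":0.7},{"angular":[0,0,0],"slide":[0.12,-0.156,-0.03],"fingers":0.7},{"angular":[0,0,0],"slide":[0.12,-0.156,-0.03],"fingers":0.7},{"angular":[0,0,0],"slide":[0.12,-0.156,-0.03],"fingers":0.7},{"angular":[0,0,0],"slide":[0.12,-0.156,-0.03],"fingers":0.7},{"angular":[0,0,0],"slide":[0.12,-0.156,-0.03],"fingers":0.7}]'; python3 - <<'E'
from station import readout,imaging
import cv2
o=readout.get_obs();print(o["ee_pos"],o["orientation"]);cv2.imwrite("pics/w1.png",imaging.read_camera("wrist"))
E
```

```text
time_s: 1.68
ee_pos: [0.6516, 0.0785, 0.2241]
orientation: [3.139, -0.0, -1.231]
ft_force: [-0.0, -0.2, 0.6]
width: 0.699
finger_force: 0.0
[0.65163974 0.07854035 0.2241144 ] [ 3.13896848e+00 -8.48157850e-06 -1.23119027e+00]
```

View pics/w1.png

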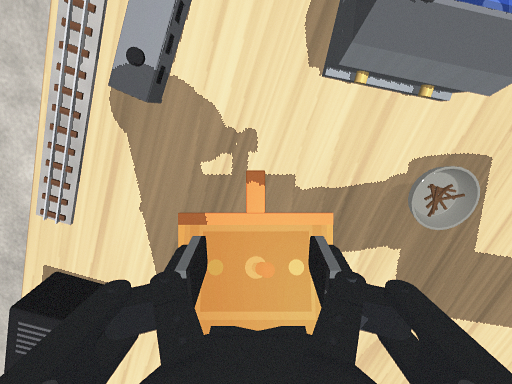

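The wrist view shows the tab from (256,172) at its end to row 213 at the plate edge. The edge is level, so the yaw is right. I'll cast these pixels to check the position.

```bash
python3 - <<'E'
from station import readout,imaging
import numpy as np
from scipy.spatial.transform import Rotation as R
p=imaging.camera_params("wrist");o=readout.get_obs()
Rw=R.from_euler('xyz',o["orientation"]).as_matrix()
M=p["mount"];C=Rw@M[:3,3]+o["ee_pos"]
for uv,z in(((256,172),.105),((256,213),.115),((179,213),.115),((333,213),.115)):
    d=Rw@M[:3,:3]@np.linalg.solve(p["mtx"],[*uv,1]);print(uv,(C+d*(z-C[2])/d[2]).round(4))
E
```

```text
(256, 172) [0.6584 0.0625 0.105 ]
(256, 213) [0.6448 0.1008 0.115 ]
(179, 213) [0.7191 0.1271 0.115 ]
(333, 213) [0.5704 0.0745 0.115 ]
```

```bash
python3 -m pendant '[{"angular":[0,0,0],"slide":[0.001,0,-0.138],"fingers":0.7},{"angular":[0,0,0],"slide":[0.001,0,-0.138],"fingers":0.7},{"angular":[0,0,0],"slide":[0.001,0,-0.138],"fingers":0.7},{"angular":[0,0,0],"slide":[0.001,0,-0.138],"fingers":0.7},{"angular":[0,0,0],"slide":[0.001,0,-0.138],"fingers":0.7},{"angular":[0,0,0],"slide":[0.001,0,-0.138],"fingers":0.0},{"angular":[0,0,0],"slide":[0.001,0,-0.138],"fingers":0.0},{"angular":[0,0,0],"slide":[0.001,0,-0.138],"fingers":0.0},{"angular":[0,0,0],"slide":[0.001,0,-0.138],"fingers":0.0},{"angular":[0,0,0],"slide":[0.001,0,-0.138],"fingers":0.0},{"angular":[0,0,0],"slide":[0.001,0,-0.138],"fingers":0.0},{"angular":[0,0,0],"slide":[0.001,0,-0.138],"fingers":0.0}]' 30
```

```text
time_s: 2.73
ee_pos: [0.6529, 0.0816, 0.089]
orientation: [-3.139, 0.001, -1.228]
ft_force: [-3.4, 6.1, 3.7]
width: 0.221
finger_force: 33.5
```

```bash
python3 - <<'E'
import numpy as np
u=np.array([np.cos(np.radians(109.4)),np.sin(np.radians(109.4)),0]);z=np.array([0,0,1.])
f=lambda p,t:.158*(-np.cos(p)*u+np.sin(p)*z)+.019*(np.sin(t)*u-np.cos(t)*z)
p0=np.radians(-15.6)
for i in range(1,13):
    p=p0+np.radians(85.2)*i/12;t=np.radians(18)*i/12
    print(i,(f(p,t)-f(p0,0)).round(3),round(t*.943,3),round(t*.332,3))
E
```

```text
1 [ 0.001 -0.003  0.019] 0.025 0.009
2 [ 0.002 -0.005  0.039] 0.049 0.017
3 [ 0.001 -0.003  0.058] 0.074 0.026
4 [-0.     0.     0.078] 0.099 0.035
5 [-0.002  0.006  0.096] 0.123 0.043
6 [-0.005  0.014  0.114] 0.148 0.052
7 [-0.008  0.023  0.131] 0.173 0.061
8 [-0.012  0.035  0.147] 0.198 0.07
9 [-0.017  0.049  0.161] 0.222 0.078
10 [-0.022  0.064  0.173] 0.247 0.087
11 [-0.028  0.08   0.183] 0.272 0.096
12 [-0.034  0.097  0.192] 0.296 0.104
```

```bash
python3 -m pendant '[{"angular":[0.012,0.004,0],"slide":[0.001,-0.002,0.010],"fingers":0},{"angular":[0.025,0.009,0],"slide":[0.001,-0.003,0.019],"fingers":0},{"angular":[0.037,0.013,0],"slide":[0.002,-0.004,0.029],"fingers":0},{"angular":[0.049,0.017,0],"slide":[0.002,-0.005,0.039],"fingers":0},{"angular":[0.062,0.022,0],"slide":[0.002,-0.004,0.049],"fingers":0},{"angular":[0.074,0.026,0],"slide":[0.001,-0.003,0.058],"fingers":0},{"angular":[0.087,0.03,0],"slide":[0.001,-0.002,0.068],"fingers":0},{"angular":[0.099,0.035,0],"slide":[0,0,0.078],"fingers":0},{"angular":[0.111,0.039,0],"slide":[-0.001,0.003,0.087],"fingers":0},{"angular":[0.123,0.043,0],"slide":[-0.002,0.006,0.096],"fingers":0},{"angular":[0.136,0.048,0],"slide":[-0.003,0.010,0.105],"fingers":0},{"angular":[0.148,0.052,0],"slide":[-0.005,0.014,0.114],"fingers":0}]'
```

```text
time_s: 3.73
ee_pos: [0.648, 0.0948, 0.2027]
orientation: [-3.139, 0.158, -1.228]
ft_force: [6.5, 1.6, -4.0]
width: 0.223
finger_force: 31.1
```

```bash
python3 -m pendant '[{"angular":[0.012,0.004,0],"slide":[-0.001,0.004,0.009],"fingers":0},{"angular":[0.025,0.009,0],"slide":[-0.003,0.009,0.017],"fingers":0},{"angular":[0.037,0.013,0],"slide":[-0.005,0.015,0.025],"fingers":0},{"angular":[0.05,0.018,0],"slide":[-0.007,0.021,0.033],"fingers":0},{"angular":[0.062,0.022,0],"slide":[-0.0095,0.028,0.040],"fingers":0},{"angular":[0.074,0.026,0],"slide":[-0.012,0.035,0.047],"fingers":0},{"angular":[0.087,0.03,0],"slide":[-0.0145,0.0425,0.053],"fingers":0},{"angular":[0.099,0.035,0],"slide":[-0.017,0.050,0.059],"fingers":0},{"angular":[0.111,0.039,0],"slide":[-0.020,0.058,0.064],"fingers":0},{"angular":[0.124,0.044,0],"slide":[-0.023,0.066,0.069],"fingers":0},{"angular":[0.148,0.052,0],"slide":[-0.029,0.083,0.078],"fingers":0},{"angular":[0.148,0.052,0],"slide":[-0.029,0.083,0.078],"fingers":0}]'; python3 - <<'E'
import cv2;from station import imaging
a=imaging.read_camera("scene")[130:290,215:375];b=imaging.read_camera("wrist")
cv2.imwrite("pics/c2.png",__import__("numpy").hstack([cv2.resize(a,(384,384)),b[:,50:450]]))
E
```

```text
time_s: 4.73
ee_pos: [0.6178, 0.1801, 0.2805]
orientation: [-3.139, 0.317, -1.227]
ft_force: [4.2, 3.8, -4.8]
width: 0.223
finger_force: 35.3
```

View pics/c2.png

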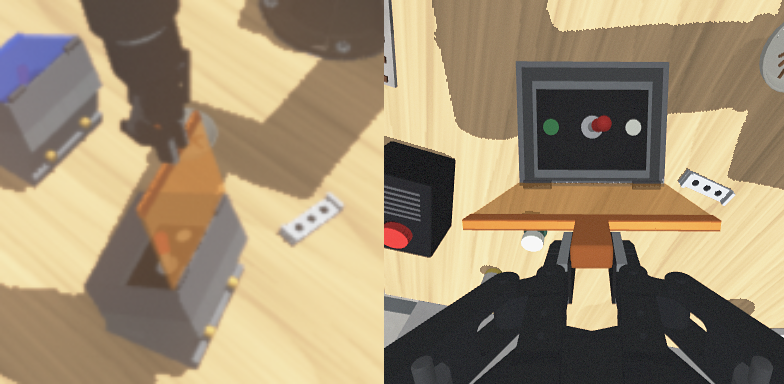

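The guard is at its stop: the grip point works out at an elevation of about 71° and 159 mm from the hinge. The toggle leans to the white dot. In the full wrist image the green dot is near (217,127), the white dot near (299,127) and the ball near (267,124).

```bash
python3 - <<'E'
from station import readout,imaging
import numpy as np
from scipy.spatial.transform import Rotation as R
p=imaging.camera_params("wrist");o=readout.get_obs()
Rw=R.from_euler('xyz',o["orientation"]).as_matrix();M=p["mount"];C=Rw@M[:3,3]+o["ee_pos"]
a=np.radians(109.4);u=np.array([np.cos(a),np.sin(a),0]);v=np.array([-np.sin(a),np.cos(a),0]);z=np.array([0,0,1.])
n=-.469*u+.883*z;s=.883*u+.469*z
P=np.array([.602,.222,0])-.0312*u+.070*z
for uv,h in(((217,127),0),((299,127),0),((267,124),.037)):
    d=Rw@M[:3,:3]@np.linalg.solve(p["mtx"],[*uv,1]);X=C+d*((P+h*n-C)@n)/(d@n);X-=P
    print(uv,"slope,y,n",(X@s).round(4),(X@v).round(4),(X@n).round(4))
# box outer corners at wall top (h=50)
for uv in((182,62),(335,62)):
    d=Rw@M[:3,:3]@np.linalg.solve(p["mtx"],[*uv,1]);X=C+d*((P+.05*n-C)@n)/(d@n)-P;print(uv,(X@s).round(4),(X@v).round(4))
E0=o["ee_pos"];up=-Rw[:,2]*.1;print("up",up.round(3))
for y,h in((.048,.16),(.048,.026),(.0,.026)):
    print(y,h,(P-.004*s+y*v+h*n).round(4), (P-.004*s+y*v+h*n-E0-up).round(3))
print("tilt now",np.arcsin(Rw[:,2]@u))
E
```

```text
(217, 127) slope,y,n -0.0061 -0.0527 0.0
(299, 127) slope,y,n -0.0066 0.052 -0.0
(267, 124) slope,y,n -0.0055 0.0098 0.037
(182, 62) -0.0673 -0.0813
(335, 62) -0.0682 0.0808
up [ 0.01  -0.029  0.095]
0.048 0.16 [0.5932 0.1025 0.2094] [-0.035 -0.047 -0.166]
0.048 0.026 [0.5723 0.1618 0.0911] [-0.056  0.012 -0.284]
0.0 0.026 [0.6176 0.1777 0.0911] [-0.011  0.028 -0.284]
tilt now 0.3159591792752011
```

```bash
python3 -m pendant '[{"angular":[0,0,0],"slide":[0,0,0],"fingers":0.6},{"angular":[0,0,0],"slide":[0,0,0],"fingers":0.6},{"angular":[0,0,0],"slide":[0,0,0],"fingers":0.6},{"angular":[0,0,0],"slide":[0,0,0],"fingers":0.6},{"angular":[0,0,0],"slide":[0.003,-0.009,0.03],"fingers":0.6},{"angular":[0,0,0],"slide":[0.006,-0.018,0.06],"fingers":0.6},{"angular":[0,0,0],"slide":[0.01,-0.03,0.095],"fingers":0.6},{"angular":[0,0,0],"slide":[0.01,-0.03,0.095],"fingers":0.3}]'
```

```text
time_s: 5.5
ee_pos: [0.6305, 0.1452, 0.3827]
orientation: [-3.13, 0.31, -1.226]
ft_force: [-0.4, -0.4, 1.8]
width: 0.473
finger_force: 0.0
```

```bash
python3 -m pendant '[{"angular":[0.08,0.03,0],"slide":[-0.018,-0.035,0],"fingers":0},{"angular":[0.163,0.057,0],"slide":[-0.037,-0.063,0],"fingers":0},{"angular":[0.163,0.057,0],"slide":[-0.037,-0.063,-0.02],"fingers":0},{"angular":[0.163,0.057,0],"slide":[-0.037,-0.055,-0.06],"fingers":0},{"angular":[0.163,0.057,0],"slide":[-0.037,-0.05,-0.1],"fingers":0},{"angular":[0.163,0.057,0],"slide":[-0.037,-0.045,-0.14],"fingers":0},{"angular":[0.163,0.057,0],"slide":[-0.037,-0.043,-0.173],"fingers":0},{"angular":[0.163,0.057,0],"slide":[-0.037,-0.043,-0.173],"fingers":0},{"angular":[0.163,0.057,0],"slide":[-0.037,-0.043,-0.173],"fingers":0}]'; python3 - <<'E'
import cv2;from station import imaging
a=imaging.read_camera("scene")[130:290,215:375];b=imaging.read_camera("wrist")
cv2.imwrite("pics/c3.png",__import__("numpy").hstack([cv2.resize(a,(384,384)),b[:,50:450]]))
E
```

```text
time_s: 6.25
ee_pos: [0.5906, 0.1042, 0.201]
orientation: [3.14, 0.487, -1.229]
ft_force: [0.6, -0.4, 1.9]
width: 0.0
finger_force: 0.0
```

View pics/c3.png

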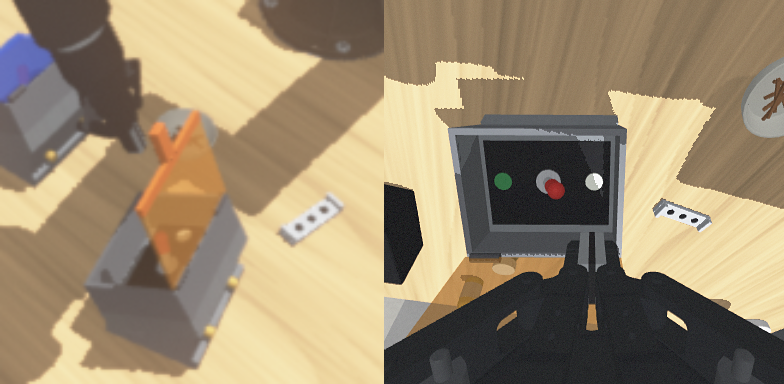

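The flap stays fully open. The closed fingers are at (592,232) in this picture, on the white-dot side of the ball at (555,189). I'll go down along the panel normal.

```bash
python3 -m pendant '[{"angular":[0,0,0],"slide":[-0.004,0.013,-0.025],"fingers":0},{"angular":[0,0,0],"slide":[-0.009,0.028,-0.053],"fingers":0},{"angular":[0,0,0],"slide":[-0.013,0.042,-0.08],"fingers":0},{"angular":[0,0,0],"slide":[-0.016,0.051,-0.096],"fingers":0},{"angular":[0,0,0],"slide":[-0.018,0.058,-0.110],"fingers":0},{"angular":[0,0,0],"slide":[-0.018,0.058,-0.110],"fingers":0},{"angular":[0,0,0],"slide":[-0.018,0.058,-0.110],"fingers":0}]'
```

```text
time_s: 6.93
ee_pos: [0.5746, 0.1628, 0.0939]
orientation: [-3.136, 0.486, -1.225]
ft_force: [0.4, -0.1, 0.3]
width: -0.001
finger_force: 0.0
```

```bash
python3 -m pendant '[{"angular":[0,0,0],"slide":[0.0047,0.0017,0],"fingers":0},{"angular":[0,0,0],"slide":[0.0094,0.0033,0],"fingers":0},{"angular":[0,0,0],"slide":[0.0141,0.005,0],"fingers":0},{"angular":[0,0,0],"slide":[0.0189,0.0066,0],"fingers":0},{"angular":[0,0,0],"slide":[0.0236,0.0083,0],"fingers":0},{"angular":[0,0,0],"slide":[0.0283,0.01,0],"fingers":0},{"angular":[0,0,0],"slide":[0.0283,0.01,0],"fingers":0}]'; python3 -m pendant '[{"angular":[0,0,0],"slide":[0.0019,0.0007,0],"fingers":0},{"angular":[0,0,0],"slide":[0.0038,0.0013,0],"fingers":0},{"angular":[0,0,0],"slide":[0.0057,0.002,0],"fingers":0},{"angular":[0,0,0],"slide":[0.0057,0.002,0],"fingers":0}]'; python3 - <<'E'
import cv2;from station import imaging
b=imaging.read_camera("wrist");cv2.imwrite("pics/w4.png",cv2.resize(b[40:290,130:430],None,fx=2,fy=2))
E
```

```text
time_s: 7.52
ee_pos: [0.603, 0.1727, 0.092]
orientation: [-3.137, 0.486, -1.227]
ft_force: [-0.5, -0.2, -0.5]
width: -0.003
finger_force: 0.0
time_s: 7.85
ee_pos: [0.6077, 0.1747, 0.0917]
orientation: [-3.138, 0.486, -1.227]
ft_force: [-0.3, -0.6, 1.4]
width: -0.001
finger_force: 0.4
```

View pics/w4.png

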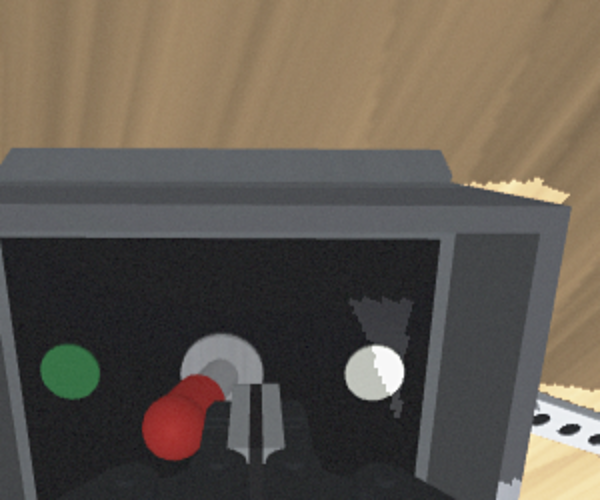

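The toggle has passed centre and leans to the green side: the ball is at (172,428) in the crop. I'll keep pushing until it meets its stop.

```bash
for i in 1 2; do python3 -m pendant '[{"angular":[0,0,0],"slide":[0.0019,0.0007,0],"fingers":0},{"angular":[0,0,0],"slide":[0.0038,0.0013,0],"fingers":0},{"angular":[0,0,0],"slide":[0.0038,0.0013,0],"fingers":0},{"angular":[0,0,0],"slide":[0.0038,0.0013,0],"fingers":0}]' | grep -E "ee_pos|ft_"; done
```

```text
ee_pos: [0.6111, 0.176, 0.0915]
ft_force: [-1.8, -0.1, -1.3]
ee_pos: [0.6119, 0.1764, 0.0914]
ft_force: [-10.0, -4.0, 4.4]
```

It is on the stop: 10 N of force and the motion has stalled. I'll back off and retreat along the normal.

```bash
python3 -m pendant '[{"angular":[0,0,0],"slide":[-0.012,-0.004,0],"fingers":0},{"angular":[0,0,0],"slide":[-0.02,-0.007,0],"fingers":0},{"angular":[0,0,0],"slide":[-0.016,-0.021,0.025],"fingers":0},{"angular":[0,0,0],"slide":[-0.011,-0.034,0.05],"fingers":0},{"angular":[0,0,0],"slide":[-0.007,-0.047,0.075],"fingers":0},{"angular":[0,0,0],"slide":[-0.003,-0.06,0.1],"fingers":0},{"angular":[0,0,0],"slide":[0.002,-0.073,0.125],"fingers":0},{"angular":[0,0,0],"slide":[0.002,-0.073,0.125],"fingers":0}]'; python3 - <<'E'
import cv2;from station import imaging
b=imaging.read_camera("wrist");cv2.imwrite("pics/w5.png",b[60:300,100:450])
E
```

```text
time_s: 9.23
ee_pos: [0.6204, 0.1018, 0.2228]
orientation: [-3.128, 0.482, -1.224]
ft_force: [-0.4, 1.1, 0.9]
width: -0.0
finger_force: 0.0
```

View pics/w5.png

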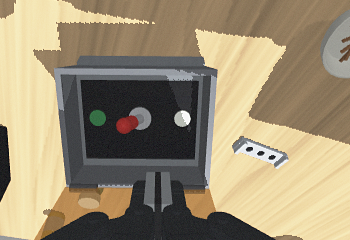

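The ball is at (123,125) in the crop, leaning to the green dot. I'll go back above the tab.

```bash
python3 -m pendant '[{"angular":[0,0,0],"slide":[0.003,-0.01,0.04],"fingers":0},{"angular":[0,0,0],"slide":[0.006,-0.01,0.08],"fingers":0},{"angular":[0,0,0],"slide":[0.01,-0.01,0.12],"fingers":0.3},{"angular":[0,0,0],"slide":[0.01,0,0.16],"fingers":0.6},{"angular":[-0.08,-0.03,0],"slide":[0.01,0.02,0.16],"fingers":0.6},{"angular":[-0.161,-0.057,0],"slide":[0.01,0.043,0.16],"fingers":0.6},{"angular":[-0.161,-0.057,0],"slide":[0.01,0.043,0.16],"fingers":0.6},{"angular":[-0.161,-0.057,0],"slide":[0.01,0.043,0.16],"fingers":0.6},{"angular":[-0.161,-0.057,0],"slide":[0.01,0.043,0.16],"fingers":0.6}]'; python3 - <<'E'
import cv2;from station import imaging
b=imaging.read_camera("wrist");cv2.imwrite("pics/w6.png",b)
E
```

```text
time_s: 10.03
ee_pos: [0.6264, 0.1483, 0.376]
orientation: [-3.14, 0.317, -1.226]
ft_force: [-0.3, -0.2, 0.0]
width: 0.6
finger_force: 0.0
```

View pics/w6.png

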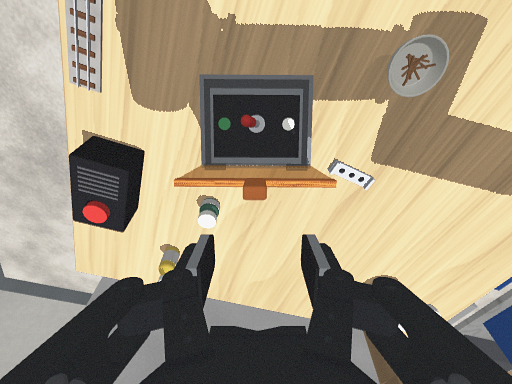

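The tab at (255,190) is centred between the fingers, and the toggle is on the green side. Now down to grip the tab.

```bash
python3 -m pendant '[{"angular":[0,0,0],"slide":[-0.003,0.01,-0.03],"fingers":0.6},{"angular":[0,0,0],"slide":[-0.006,0.02,-0.06],"fingers":0.6},{"angular":[0,0,0],"slide":[-0.009,0.031,-0.0945],"fingers":0.6},{"angular":[0,0,0],"slide":[-0.009,0.031,-0.0945],"fingers":0.6},{"angular":[0,0,0],"slide":[-0.009,0.031,-0.0945],"fingers":0.4},{"angular":[0,0,0],"slide":[-0.009,0.031,-0.0945],"fingers":0},{"angular":[0,0,0],"slide":[-0.009,0.031,-0.0945],"fingers":0},{"angular":[0,0,0],"slide":[-0.009,0.031,-0.0945],"fingers":0},{"angular":[0,0,0],"slide":[-0.009,0.031,-0.0945],"fingers":0},{"angular":[0,0,0],"slide":[-0.009,0.031,-0.0945],"fingers":0}]' 30
python3 - <<'E'
import numpy as np
u=np.array([np.cos(np.radians(109.4)),np.sin(np.radians(109.4)),0]);z=np.array([0,0,1.])
f=lambda p,t:.158*(-np.cos(p)*u+np.sin(p)*z)+.019*(np.sin(t)*u-np.cos(t)*z)
p0=np.radians(69.6)
for i in range(1,14):
    p=p0-np.radians(97.6)*i/12;t=.316*(1-min(i,12)/12)
    print(i,(f(p,t)-f(p0,.316)).round(4),round((t-.316)*.943,3),round((t-.316)*.332,3))
print(f(np.radians(-28),0)+[.602,.222,.1475])
E
```

```text
time_s: 10.92
ee_pos: [0.6191, 0.1773, 0.2844]
orientation: [-3.136, 0.314, -1.227]
ft_force: [1.8, -3.2, 5.9]
width: 0.225
finger_force: 31.0
1 [ 0.0069 -0.0197 -0.0094] -0.025 -0.009
2 [ 0.0134 -0.038  -0.0216] -0.05 -0.017
3 [ 0.0192 -0.0544 -0.0364] -0.074 -0.026
4 [ 0.0242 -0.0688 -0.0534] -0.099 -0.035
5 [ 0.0284 -0.0808 -0.0723] -0.124 -0.044
6 [ 0.0317 -0.0901 -0.0927] -0.149 -0.052
7 [ 0.034  -0.0967 -0.1142] -0.174 -0.061
8 [ 0.0353 -0.1003 -0.1364] -0.199 -0.07
9 [ 0.0355 -0.1009 -0.1589] -0.223 -0.079
10 [ 0.0347 -0.0986 -0.1811] -0.248 -0.087
11 [ 0.0329 -0.0933 -0.2027] -0.273 -0.096
12 [ 0.03   -0.0852 -0.2232] -0.298 -0.105
13 [ 0.0261 -0.074  -0.2422] -0.298 -0.105
[0.64833838 0.09041504 0.05432349]
```

```bash
python3 -m pendant '[{"angular":[-0.012,-0.004,0],"slide":[0.0035,-0.01,-0.004],"fingers":0},{"angular":[-0.025,-0.009,0],"slide":[0.007,-0.02,-0.009],"fingers":0},{"angular":[-0.037,-0.013,0],"slide":[0.010,-0.029,-0.015],"fingers":0},{"angular":[-0.05,-0.017,0],"slide":[0.0134,-0.038,-0.0216],"fingers":0},{"angular":[-0.062,-0.021,0],"slide":[0.0164,-0.0463,-0.0287],"fingers":0},{"angular":[-0.074,-0.026,0],"slide":[0.0192,-0.0544,-0.0364],"fingers":0},{"angular":[-0.087,-0.03,0],"slide":[0.0218,-0.0618,-0.0446],"fingers":0},{"angular":[-0.099,-0.035,0],"slide":[0.0242,-0.0688,-0.0534],"fingers":0},{"angular":[-0.112,-0.04,0],"slide":[0.0264,-0.075,-0.0626],"fingers":0},{"angular":[-0.124,-0.044,0],"slide":[0.0284,-0.0808,-0.0723],"fingers":0},{"angular":[-0.137,-0.048,0],"slide":[0.0302,-0.0857,-0.0823],"fingers":0},{"angular":[-0.149,-0.052,0],"slide":[0.0317,-0.0901,-0.0927],"fingers":0}]'
python3 -m pendant '[{"angular":[-0.012,-0.004,0],"slide":[0.0012,-0.0035,-0.0107],"fingers":0},{"angular":[-0.025,-0.009,0],"slide":[0.0023,-0.0066,-0.0215],"fingers":0},{"angular":[-0.037,-0.013,0],"slide":[0.003,-0.0087,-0.0325],"fingers":0},{"angular":[-0.05,-0.017,0],"slide":[0.0036,-0.0102,-0.0437],"fingers":0},{"angular":[-0.062,-0.021,0],"slide":[0.0038,-0.0107,-0.055],"fingers":0},{"angular":[-0.074,-0.026,0],"slide":[0.0038,-0.0108,-0.0662],"fingers":0},{"angular":[-0.087,-0.03,0],"slide":[0.0035,-0.0099,-0.0774],"fingers":0},{"angular":[-0.099,-0.035,0],"slide":[0.003,-0.0085,-0.0884],"fingers":0},{"angular":[-0.112,-0.04,0],"slide":[0.0022,-0.006,-0.0993],"fingers":0},{"angular":[-0.124,-0.044,0],"slide":[0.0012,-0.0032,-0.11],"fingers":0},{"angular":[-0.137,-0.048,0],"slide":[-0.0002,0.0006,-0.1204],"fingers":0},{"angular":[-0.137,-0.048,0],"slide":[-0.0002,0.0006,-0.1204],"fingers":0}]'
```

```text
time_s: 11.92
ee_pos: [0.6508, 0.0873, 0.1902]
orientation: [-3.138, 0.156, -1.228]
ft_force: [2.2, -2.9, 3.4]
width: 0.226
finger_force: 29.1
time_s: 12.92
ee_pos: [0.6498, 0.09, 0.067]
orientation: [-3.141, 0.012, -1.227]
ft_force: [5.7, -2.5, -1.6]
width: 0.223
finger_force: 29.7
```

```bash
python3 -m pendant '[{"angular":[0,0,0],"slide":[-0.001,0.002,-0.004],"fingers":0},{"angular":[0,0,0],"slide":[-0.001,0.004,-0.008],"fingers":0},{"angular":[0,0,0],"slide":[-0.001,0.004,-0.01],"fingers":0},{"angular":[0,0,0],"slide":[-0.001,0.004,-0.01],"fingers":0}]';python3 -m pendant '[{"angular":[0,0,0],"slide":[-0.001,0.002,-0.003],"fingers":0},{"angular":[0,0,0],"slide":[-0.001,0.003,-0.006],"fingers":0},{"angular":[0,0,0],"slide":[-0.001,0.003,-0.006],"fingers":0}]'
```

```text
time_s: 13.25
ee_pos: [0.6499, 0.0912, 0.0644]
orientation: [-3.139, 0.009, -1.225]
ft_force: [-7.9, -8.4, 35.1]
width: 0.229
finger_force: 35.2
time_s: 13.5
ee_pos: [0.6498, 0.0925, 0.0615]
orientation: [-3.137, 0.007, -1.225]
ft_force: [-12.6, -17.4, 54.7]
width: 0.227
finger_force: 40.6
```

The upward force rises to 55 N at z≈0.062, which looks like the shut stop. I'll release, go up and look.

```bash
python3 -m pendant '[{"angular":[0,0,0],"slide":[0,-0.003,0.014],"fingers":0},{"angular":[0,0,0],"slide":[0,-0.003,0.014],"fingers":0.6},{"angular":[0,0,0],"slide":[0,-0.003,0.014],"fingers":0.6},{"angular":[0,0,0],"slide":[0,-0.003,0.014],"fingers":0.6},{"angular":[0,0,0],"slide":[0,-0.003,0.014],"fingers":0.6},{"angular":[0,0,0],"slide":[0,-0.003,0.05],"fingers":0.6},{"angular":[0,0,0],"slide":[0,-0.003,0.09],"fingers":0.6},{"angular":[0,0,0],"slide":[0,-0.003,0.13],"fingers":0.6},{"angular":[0,0,0],"slide":[0,-0.003,0.15],"fingers":0.6},{"angular":[0,0,0],"slide":[0,-0.003,0.15],"fingers":0},{"angular":[0,0,0],"slide":[0,-0.003,0.15],"fingers":0},{"angular":[0,0,0],"slide":[0,-0.003,0.15],"fingers":0}]'; python3 - <<'E'
import cv2,numpy as np;from station import imaging,readout
o=readout.get_obs();print(o["ee_pos"],o["orientation"])
b=imaging.read_camera("wrist");a=imaging.read_camera("scene")[190:290,235:335]
cv2.imwrite("pics/w7.png",np.hstack([b[:,100:450],cv2.resize(a,(384,384),interpolation=cv2.INTER_CUBIC)]))
E
```

```text
time_s: 14.5
ee_pos: [0.6466, 0.093, 0.2017]
orientation: [3.14, 0.013, -1.227]
ft_force: [-0.1, -0.1, -0.3]
width: 0.179
finger_force: 0.0
[0.64659597 0.09302882 0.20168354] [ 3.1396283   0.01323564 -1.22737671]
```

View pics/w7.png

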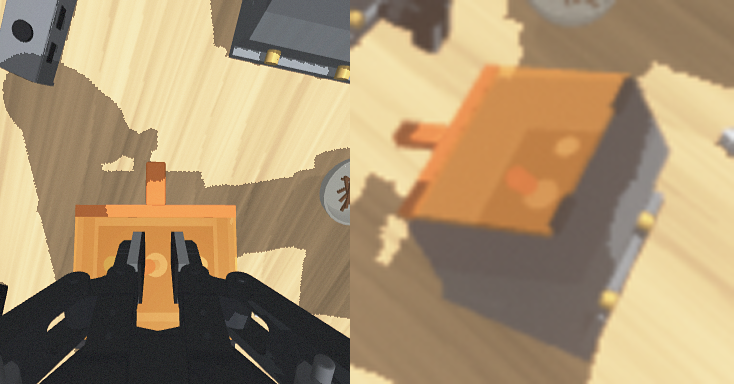

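The flap rests about on the walls. Lifting a little before release may have left it slightly ajar, so I'll press the tab down with shut fingers until it meets firm resistance.

```bash
python3 -m pendant '[{"angular":[0,0,0],"slide":[0.001,0,-0.03],"fingers":0},{"angular":[0,0,0],"slide":[0.001,0,-0.06],"fingers":0},{"angular":[0,0,0],"slide":[0.001,0,-0.085],"fingers":0},{"angular":[0,0,0],"slide":[0.001,0,-0.098],"fingers":0},{"angular":[0,0,0],"slide":[0.001,0,-0.098],"fingers":0},{"angular":[0,0,0],"slide":[0.001,0,-0.098],"fingers":0}]'; for i in 1 2; do python3 -m pendant '[{"angular":[0,0,0],"slide":[0,0,-0.004],"fingers":0},{"angular":[0,0,0],"slide":[0,0,-0.008],"fingers":0},{"angular":[0,0,0],"slide":[0,0,-0.010],"fingers":0},{"angular":[0,0,0],"slide":[0,0,-0.010],"fingers":0},{"angular":[0,0,0],"slide":[0,0,-0.010],"fingers":0}]'|grep -E "ee_|ft_"; done
```

```text
time_s: 15.1
ee_pos: [0.6477, 0.0923, 0.1035]
orientation: [3.138, 0.012, -1.227]
ft_force: [-0.2, -0.3, 0.4]
width: 0.003
finger_force: 0.0
ee_pos: [0.6486, 0.0927, 0.0956]
ft_force: [0.3, -0.5, 0.0]
ee_pos: [0.6489, 0.0927, 0.0861]
ft_force: [-1.5, -0.4, 6.8]
```

```bash
for i in 1 2; do python3 -m pendant '[{"angular":[0,0,0],"slide":[0,0,-0.002],"fingers":0},{"angular":[0,0,0],"slide":[0,0,-0.003],"fingers":0},{"angular":[0,0,0],"slide":[0,0,-0.003],"fingers":0}]'|grep -E "ee_|ft_"; done
```

```text
ee_pos: [0.6496, 0.0926, 0.0853]
ft_force: [-6.8, -0.7, 19.4]
ee_pos: [0.6506, 0.092, 0.0842]
ft_force: [-7.6, -3.6, 30.2]
```

Firm at z≈0.085, which matches the expected height of the shut tab under the 22 mm wide fingertip. I'll retreat and check by triangulation.

```bash
python3 -m pendant '[{"angular":[0,0,0],"slide":[0,0,0.02],"fingers":0},{"angular":[0,0,0],"slide":[0,0,0.06],"fingers":0},{"angular":[0,0,0],"slide":[0,-0.03,0.1],"fingers":0},{"angular":[0,0,0],"slide":[0,-0.07,0.14],"fingers":0},{"angular":[0,0,0],"slide":[0,-0.1,0.17],"fingers":0},{"angular":[0,0,0],"slide":[0,-0.13,0.2],"fingers":0},{"angular":[0,0,0],"slide":[0,-0.16,0.23],"fingers":0},{"angular":[0,0,0],"slide":[0,-0.16,0.23],"fingers":0},{"angular":[0,0,0],"slide":[0,-0.16,0.23],"fingers":0}]'; python3 - <<'E'
import cv2,numpy as np;from station import imaging
s=imaging.read_camera("scene");t=imaging.read_camera("top");cv2.imwrite("pics/s8.png",s)
a=s[190:290,235:335];b=t[150:240,170:260]
cv2.imwrite("pics/z8.png",np.hstack([cv2.resize(x,(400,400),interpolation=cv2.INTER_CUBIC) for x in(a,b)]))
E
```

```text
time_s: 17.18
ee_pos: [0.6498, -0.0709, 0.3143]
orientation: [-3.135, 0.01, -1.23]
ft_force: [1.2, 0.5, -0.3]
width: 0.003
finger_force: 0.0
```

View pics/z8.png

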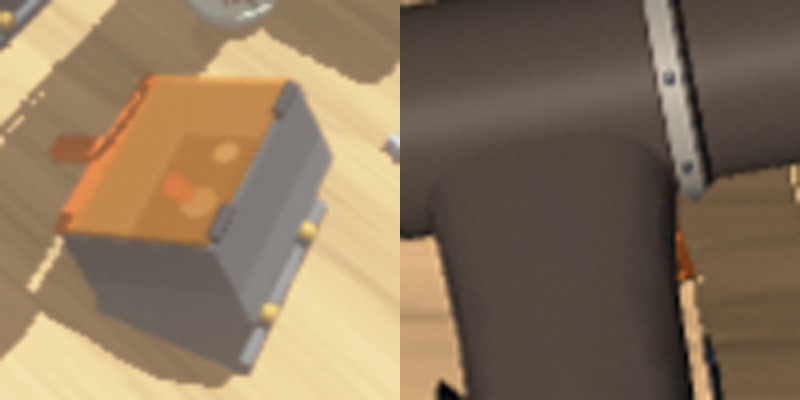

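The flap looks flush, with its free-edge corners at about (150,77) and (60,232) in the scene crop. I'll compare these with the predicted positions for several guard angles.

```bash
python3 - <<'E'
from station import imaging
import numpy as np
p=imaging.camera_params("scene");T=np.linalg.inv(p["cam_to_world"]);K=np.array(p["mtx"])
a=np.radians(109.4);u=np.array([np.cos(a),np.sin(a),0]);v=np.array([-np.sin(a),np.cos(a),0]);z=np.array([0,0,1.])
for th in(0,.06,.12,.216):
    e=np.radians(-28)+th;r=[]
    for y in(.08,-.08):
        X=np.array([.602,.222,.1475])+.132*(-np.cos(e)*u+np.sin(e)*z)+.0025*(np.sin(e)*u+np.cos(e)*z)+y*v
        q=K@(T[:3,:3]@X+T[:3,3]);q=q[:2]/q[2];r+=[((q-[235,190]+.4)*4).round(0)]
    print(th,r)
E
```

```text
0 [array([148.,  75.]), array([ 57., 228.])]
0.06 [array([145.,  67.]), array([ 53., 221.])]
0.12 [array([142.,  60.]), array([ 50., 214.])]
0.216 [array([138.,  49.]), array([ 45., 203.])]
```

The measured corners match a guard angle of 0 (shut), and the 0.216 row matches the starting picture. The arm is clear, so I'm handing in.

```bash
python3 -c "
from station import env
print(env.hand_in())"
```

```text
the job is handed in; nothing more can be done
None
```

The amber guard was lifted fully open, the toggle was pushed to its stop on the green side, and the guard was pressed shut and released; the job is handed in at about 17 s with the arm clear of everything, but no verdict was shown.

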